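Run the hub spacers home under the dust flap

ROBOT

A 6-joint arm with a two-finger parallel gripper is mounted at the origin on the work surface. World frame = base frame: x ahead of the robot, y to its left, z up, the work surface at z = 0. Lengths are in m, angles in rad, forces in N, time in s.
With the tool pointing down it reaches from about 0.275 to 0.775 m from the base axis. Payload 14.6 kg.
Tool frame: the origin (TCP) lies between the finger pads; the fingertips stand 17 mm ahead of it and the grasp point (between the pads) lies 2 mm behind it; z points along the fingers, y is the direction in which the jaws open and shut (so a half turn about z gives the same grasp; the last joint's range is limited). The gripper opens to 85 mm and grips with 20 to 120 N. Pads are 22 mm wide; open, the fingers measure 114 mm over their backs; the gripper's body (76 mm by 85 mm) begins 54 mm behind the grasp point. The pads swing forward as they close: fully open they stand 13 mm farther back than shut.
Start: joints at [-0.155, 0.263, -0.048, 1.259, 0, 1.415], TCP at [0.525, -0, 0.248] pointing down, gripper open.
Joint ranges: [-2.65, 2.65], [-0.89, 1.7], [-1.18, 1.37], [-2.13, 2.11], [-1.35, 1.29], [-3.14, 3.14]. Speed limits (rad/s): [1.89, 1.89, 2.57, 2.79, 3.14, 3.14].

INTERFACE

Orientations are given as a rotation vector (axis times angle).
In Python, from workcell import * gives the robot as it stands.
- The arm moves only by the tool step_arm, never from a script. Its argument "deltas" is a list that holds one entry, the list of rows, each a list of 7 numbers: the shift along the world's x, y, z normalised to -1 to 1, where 1 is 0.25 m, then the turn, a rotation vector about the world's x, y, z normalised to -1 to 1, where 1 is 90 degrees, then the opening, from 0 (shut) to 1 (fully open). A call has 1 to 12 rows; each row is the pose to reach, as a shift and turn from the pose measured when the call began; what a row does not reach only later rows make up. A row lasts 1/8 s, in which the tool goes at most 62.5 mm and 10.7 degrees, less where a joint would pass 70% of its speed; a pose out of reach is approached as far as the arm can. A call with a number of a shift or a turn outside -1 to 1 is refused whole. A call with a gripper value outside its range is refused whole. The fingers move at their own pace and stop on an object; "force" is the grip in N (left out, the last holds). Time passes only in rows, so rows that repeat a pose let the fingers close. It gives the time, the measured TCP pose, the force and the opening at its end, in the units of the state.
- read_state(): the state, without advancing time (a new reading comes with each control period).
- grab_frame(name): name is "scene" or "side" or "wrist"; returns a dict with "img" (480x640x3 uint8, red, green, blue), "fx", "fy", "cx", "cy" (pixels), "R" (3x3) and "t" (3): a world point X has camera coordinates R X + t. Camera axes: x right, y down, z forward; pixel columns grow to the right and rows downward; lengths in m; the calibration is good to about 2 mm. A picture is of the moment at which its call begins. There is no depth.
- job_done(): hands the job in, once; it reports no verdict.
The state is a dict: "t": time; "joints": joint angles; "joint_velocities": joint speeds; "effort": joint torques, N m; "eef_pos": TCP position; "eef_rot": TCP orientation; "wrist_force": force on the tool from outside, world axes, zero at the start; "wrist_torque": the same for the moment, N m; "gripper_width": finger opening in m.
Only numpy, scipy, OpenCV 4.12 (cv2) and the standard library are available. Lean on these libraries where they do the work, as an engineer would, in place of code of your own. Each camera call takes 0.05 s, during which the arm holds its last target.

TASK

With the fingertips, push the row of four touching nylon spacer blocks along the rail as one train until the leading block is hard against the end stop and none has a gap; they are pushed only, never lifted. Then push the open acrylic dust flap over so that it is fully shut over them. Leave the bolt, nut, key, sleeve, washer and ring gauge where they are.

Things in the scene. Friction and masses are not known exactly. Their poses are not given: they have to be found in the camera images.
- rack: Fixed staging rail, aluminium base 325 x 66 mm, 8 mm thick, on the table. Origin: at table height under the middle of the end stop's inner face. +x runs along the rail TOWARDS the stop, z up. Lane floor at z = 8 mm, 42 mm wide between dark guides (10 mm wide, tops at z = 16 mm) from x = -300 to 0 mm; open at the rear. The grey end stop spans x = 0 to 14 mm, up to z = 44 mm.
- rack_hinge (a point): Middle of the flap's hinge line, over the end stop, at rack x = 6 mm, y = 0, z = 50 mm; the line runs along rack y. In front of the stop, from rack x = -112 to 0 mm, grey tray sides 5 mm thick (y = +-26 to +-31 mm) rise to z = 46 mm; the shut flap lies just over them.
- spacer1: White nylon spacer block, 30 mm along the rail, 40 mm across, 32 mm high, about 70 g, loose in the lane, with a steel-lined bolt hole on top; number 1 of the row of four counted from the end stop (the leading one). Origin: centre of its underside (rack z = 8 mm); axes as the rack's. Home: origin at rack x = -15 mm.
- spacer2: White nylon spacer block, 30 mm along the rail, 40 mm across, 32 mm high, about 70 g, loose in the lane, with a steel-lined bolt hole on top; number 2 of the row of four counted from the end stop. Origin: centre of its underside (rack z = 8 mm); axes as the rack's. Home: origin at rack x = -45 mm.
- spacer3: White nylon spacer block, 30 mm along the rail, 40 mm across, 32 mm high, about 70 g, loose in the lane, with a steel-lined bolt hole on top; number 3 of the row of four counted from the end stop. Origin: centre of its underside (rack z = 8 mm); axes as the rack's. Home: origin at rack x = -75 mm.
- spacer4: White nylon spacer block, 30 mm along the rail, 40 mm across, 32 mm high, about 70 g, loose in the lane, with a steel-lined bolt hole on top; number 4 of the row of four counted from the end stop (the rearmost, the one to push). Origin: centre of its underside (rack z = 8 mm); axes as the rack's. Home: origin at rack x = -105 mm.
- flap (a joint): Angle of the clear acrylic flap: 0 = shut (level over the tray), 1.57 = straight up on the end stop, more = leaning away from the row; limit 1.95. Starts open at 1.65 to 1.85. Friction hinge: it stays where it is left down to about 1.2 and, pushed lower, falls shut by itself, damped. About 0.5 N at its free edge moves it.
- flap_edge (a point): Middle of the flap's free edge, 119 mm from the hinge line. The flap is 58 mm wide and 4 mm thick, with a steel strip 8 mm wide and 10 mm thick along the free edge. Shut, this edge is at rack x = -113 mm, z = 50 mm; open, it stands about 165 mm above the table, beyond the stop.
- bolt: Bystander: silver hex bolt standing on its head, 90 mm tall, head 42 mm across corners. Origin: centre of its underside.
- dome_nut: Bystander: bronze dome nut, 38 mm across, 35 mm tall. Origin: centre of its underside.
- hex_key: Bystander: black steel L-shaped hex key lying flat, 120 x 38 mm, 9 mm thick. Origin: middle of the long leg's underside; x along that leg.
- sleeve: Bystander: white nylon sleeve standing, 34 mm diameter, 42 mm tall. Origin: centre of its underside.
- washer: Bystander: flat steel washer, 44 mm diameter, 5 mm thick. Origin: centre of its underside.
- ring_gauge: Bystander: dark steel ring gauge, 50 mm diameter, 16 mm thick. Origin: centre of its underside.
There are look-alikes about, which are no part of the job. What is shaped like the spacer4 but purple or red is not meant.

How it is judged:
By the outcome, as a careful person would: the job done as asked, in the order asked, and still so for the second after the job is handed in, with the robot touching nothing.
It also fails if it takes over 51 s, if anything falls off the work surface, if the arm or the gripper's body presses on something with over 40 N, if the wrist force passes 120 N, or if a joint passes its speed limit or range.

## Working session

There is one attempt and no reset: what is moved stays moved. The work goes in short steps, Python scripts to look and compute and a tool call to move; the robot and the scene stay as the last step left them, time stands still between calls to the robot, and variables do not carry over. Pictures are saved under pics/ and viewed, and the job is handed in when it is done.

Besides the shell and the picture viewer there is one more tool, called after ">>>" as name([rows], argument=value, ...), one row to a line, values as JSON. step_arm: Moves the arm, as the interface text tells. Its arguments: {"type":"object","properties":{"deltas":{"type":"array"},"force":{"type":"number"}},"required":["deltas"]}

```bash
mkdir -p pics; cat > h.py <<'E'
from workcell import *
import numpy as np, cv2, pickle
def snap(n,tag):
    f=grab_frame(n); pickle.dump(f,open(f'pics/{tag}.pkl','wb'))
    cv2.imwrite(f'pics/{tag}.png',f['img'][:,:,::-1]); return f
def ld(tag): return pickle.load(open(f'pics/{tag}.pkl','rb'))
def ray(f,u,v,z):
    R=np.array(f['R']);t=np.array(f['t'])
    c=-R.T@t; d=R.T@np.array([(u-f['cx'])/f['fx'],(v-f['cy'])/f['fy'],1])
    return c+d*(z-c[2])/d[2]
def proj(f,X):
    p=np.array(f['R'])@np.array(X)+np.array(f['t']); return f['fx']*p[0]/p[2]+f['cx'],f['fy']*p[1]/p[2]+f['cy']
E
python3 - <<'E'
from h import *
for n in('scene','side','wrist'):
    f=snap(n,n+'0'); print(n,-np.array(f['R']).T@f['t'],f['fx'])
s=read_state();print(s['t'],s['eef_pos'],s['eef_rot'],s['wrist_force'],s['gripper_width'])
E
```

```text
scene [1.40206616 0.39680254 0.64857704] 623.6885919610622
side [ 0.02011042 -0.41583738  0.61032683] 542.8019044975753
wrist [0.52408535 0.07102126 0.37472702] 406.7705907327854
0.15 [5.24825812e-01 1.88182795e-05 2.47942616e-01] [-2.22100248e+00 -2.22097839e+00  7.04813652e-04] [ 0.75414657 -0.14785332 -0.65824524] 0.08545851343878429
```

View pics/scene0.png

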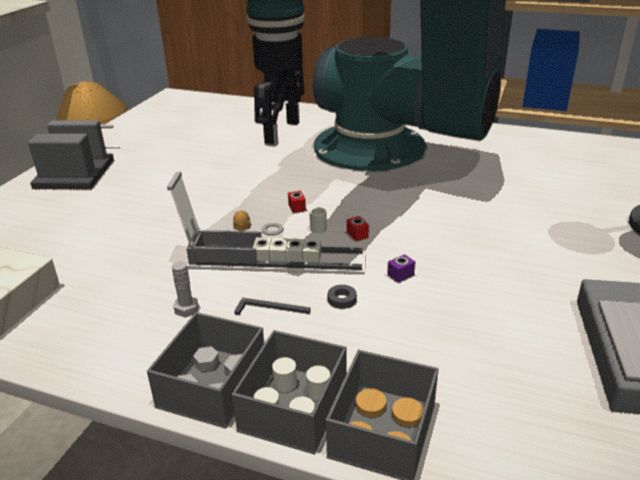

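View pics/side0.png

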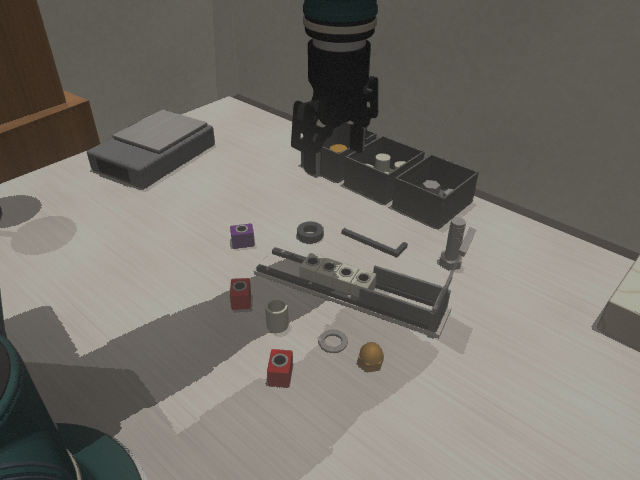

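View pics/wrist0.png

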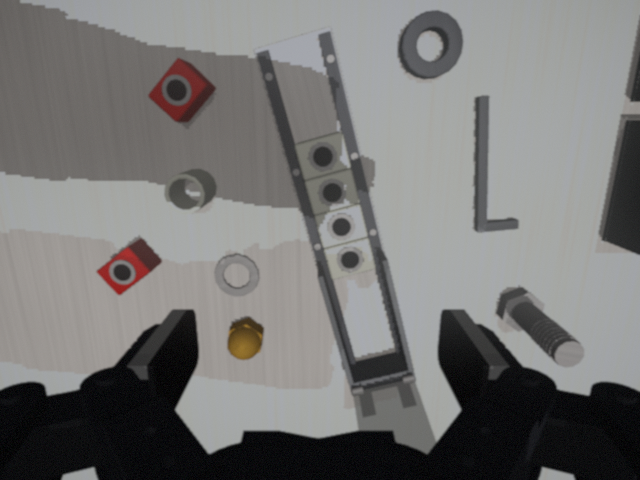

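```bash
python3 - <<'E'
from h import *
f=ld('wrist0');im=f['img']
g=cv2.cvtColor(im,cv2.COLOR_RGB2GRAY)
m=((g<75)*255).astype('uint8')
cs,_=cv2.findContours(m,cv2.RETR_CCOMP,cv2.CHAIN_APPROX_NONE)
H=[]
for c in cs:
    a=cv2.contourArea(c);x,y,w,h=cv2.boundingRect(c)
    if 100<a<700 and 290<x<370 and 130<y<280:
        M=cv2.moments(c);u,v=M['m10']/a,M['m01']/a;p=ray(f,u,v,.04);H.append(p);print(u,v,a,p)
for n,u,v,z in [('rearL',256,52,.008),('rearR',330,30,.008),('stopInL',354,362,.044),('stopInR',406,353,.044),('trayRearL',320,264,.046),('trayRearR',382,250,.046)]:
    print(n,ray(f,u,v,z))
b=im[225:420,290:450][:,:,::-1]
cv2.imwrite('pics/crop.png',cv2.resize(b,None,fx=4,fy=4,interpolation=cv2.INTER_CUBIC)[:600*2,:800][:600+180])
for n,(x0,x1,y0,y1) in {'scene0':(150,400,160,310),'side0':(230,480,200,400)}.items():
    b=ld(n)['img'][y0:y1,x0:x1][:,:,::-1]
    cv2.imwrite(f'pics/{n}c.png',cv2.resize(b,None,fx=3,fy=3,interpolation=cv2.INTER_CUBIC))
E
```

```text
349.4888888888889 259.34166666666664 180.0 [ 0.55150738 -0.04103105  0.04      ]
340.92959001782526 226.5668449197861 187.0 [ 0.54361167 -0.01178434  0.04      ]
331.90996168582376 192.13793103448276 261.0 [0.5356768  0.01752057 0.04      ]
358.41815772034454 174.9171636845593 251.5 [0.55719969 0.03167591 0.04      ]
322.34751773049646 156.28309692671394 282.0 [0.52766593 0.04660156 0.04      ]
rearL [0.47287009 0.1287887  0.008     ]
rearR [0.53389036 0.14525259 0.008     ]
stopInL [ 0.55756212 -0.1397475   0.044     ]
stopInR [ 0.60508896 -0.13031106  0.044     ]
trayRearL [ 0.52591491 -0.0432292   0.046     ]
trayRearR [ 0.57832774 -0.03068339  0.046     ]
```

View pics/crop.png

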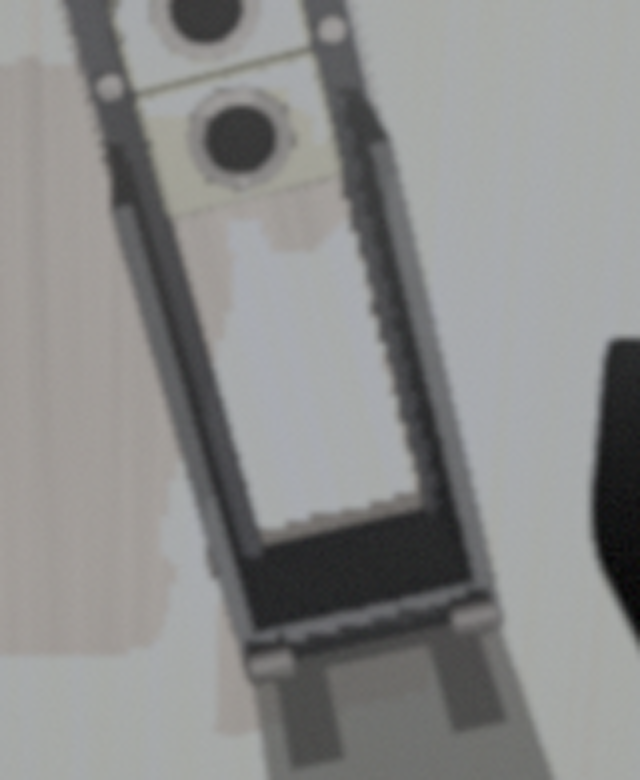

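View pics/scene0c.png

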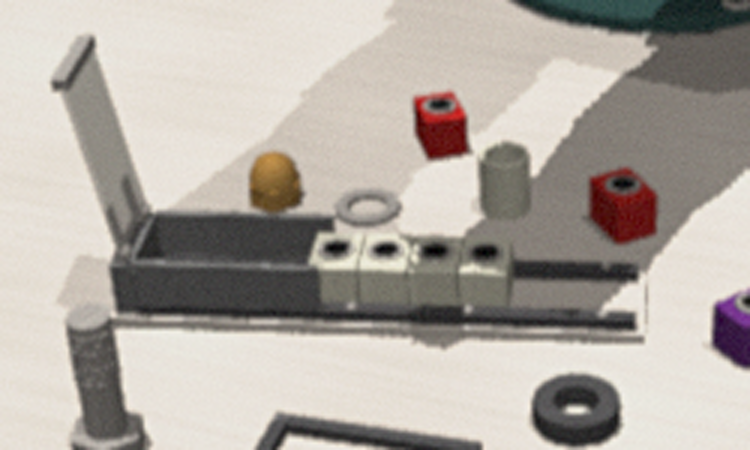

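View pics/side0c.png

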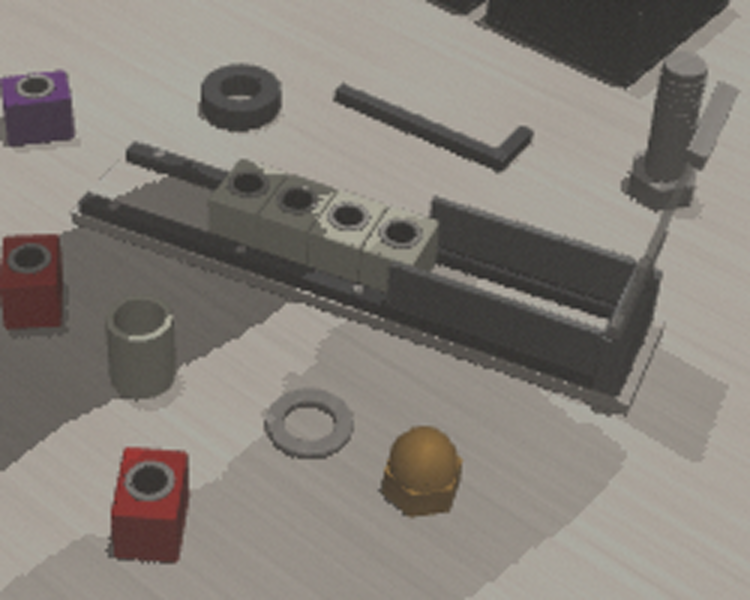

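```bash
python3 - <<'E'
from h import *
f=ld('wrist0')
P={}
for n,u,v,z in [('rearL',256,52,.008),('rearR',330,30,.008),('stopTop',290+367/4,225+612/4,.044),('stopBot',290+340/4,225+527/4,.008),('trayL',290+118/4,225+205/4,.046),('trayR',290+387/4,225+138/4,.046)]:
    P[n]=ray(f,u,v,z);print(n,P[n])
tm=(P['trayL']+P['trayR'])/2; rm=(P['rearL']+P['rearR'])/2
h1=np.array([.5515,-.0410]);h4=np.array([.52767,.0466])
u=(P['stopTop'][:2]-rm[:2]);u/=np.linalg.norm(u);print('u',u,'hole u',(h1-h4)/np.linalg.norm(h1-h4))
for n,p in [('tm',tm),('rm',rm),('st',P['stopTop']),('sb',P['stopBot'])]:
  for o in (-.112,-.311,0): print(n,o,p[:2]-u*o)
print(tm-rm)
for n in('scene0','side0'):
  g=ld(n)
E
```

```text
rearL [0.47287009 0.1287887  0.008     ]
rearR [0.53389036 0.14525259 0.008     ]
stopTop [ 0.58398288 -0.15678223  0.044     ]
stopBot [ 0.58250411 -0.1565743   0.008     ]
trayL [ 0.52550543 -0.05439293  0.046     ]
trayR [ 0.58274743 -0.03914786  0.046     ]
u [ 0.26456706 -0.96436729] hole u [ 0.26249287 -0.96493393]
tm -0.112 [ 0.58375794 -0.15477953]
tm -0.311 [ 0.63640678 -0.34668862]
tm 0 [ 0.55412643 -0.04677039]
rm -0.112 [0.53301174 0.02901151]
rm -0.311 [ 0.58566058 -0.16289759]
rm 0 [0.50338023 0.13702064]
st -0.112 [ 0.61361439 -0.26479136]
st -0.311 [ 0.66626323 -0.45670045]
st 0 [ 0.58398288 -0.15678223]
sb -0.112 [ 0.61213562 -0.26458344]
sb -0.311 [ 0.66478446 -0.45649253]
sb 0 [ 0.58250411 -0.1565743 ]
[ 0.0507462  -0.18379104  0.038     ]
```

>>> step_arm([
  [[-0.02, 0.2, 0, 0, 0, 0.085, 0], [-0.0445, 0.398, 0, 0, 0, 0.17, 0], [-0.0445, 0.398, -0.2, 0, 0, 0.17, 0], [-0.0445, 0.398, -0.4, 0, 0, 0.17, 0], [-0.0445, 0.398, -0.55, 0, 0, 0.17, 0], [-0.0445, 0.398, -0.7, 0, 0, 0.17, 0], [-0.0445, 0.398, -0.76, 0, 0, 0.17, 0], [-0.0445, 0.398, -0.76, 0, 0, 0.17, 0]],
])

```text
t: 1.15
eef_pos: [0.5129, 0.0995, 0.057]
eef_rot: [-1.905, -2.495, 0.003]
wrist_force: [0.3, 0.1, 0.5]
gripper_width: -0.0002
```

```bash
python3 - <<'E'
from h import *
s=read_state();print(s['t'],s['eef_pos'],s['eef_rot'],s['wrist_force'],s['gripper_width'])
for n,(x0,x1,y0,y1) in {'scene':(150,400,160,310),'side':(200,450,180,370)}.items():
    b=snap(n,n+'1')['img'][y0:y1,x0:x1][:,:,::-1]
    cv2.imwrite(f'pics/{n}1c.png',cv2.resize(b,None,fx=3,fy=3,interpolation=cv2.INTER_CUBIC))
snap('wrist','wrist1')
E
```

```text
1.15 [0.51290263 0.09947815 0.05701693] [-1.90456021 -2.49545068  0.00316553] [0.32682351 0.12757079 0.45229672] -0.0001884235332401846
```

View pics/scene1c.png

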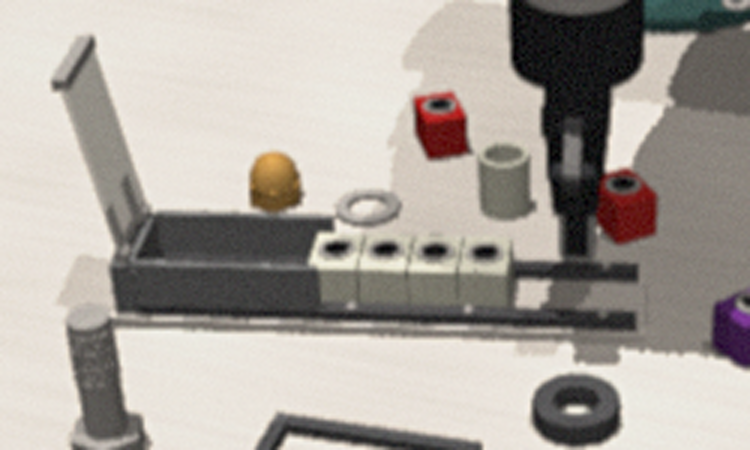

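View pics/side1c.png

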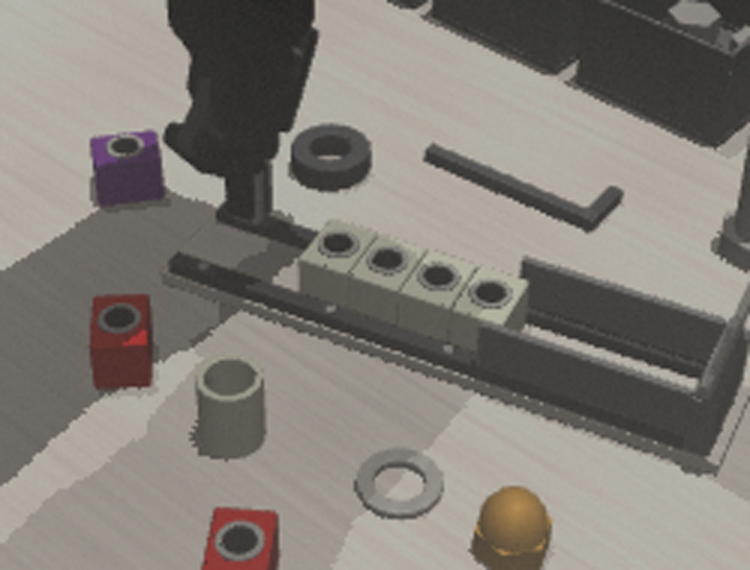

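View pics/wrist1.png

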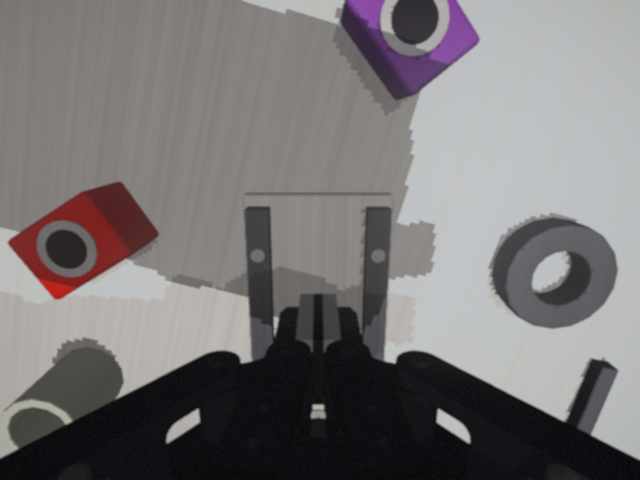

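>>> step_arm([
  [[0, 0, -0.08, 0, 0, 0, 0], [0.0105, -0.0386, -0.08, 0, 0, 0, 0], [0.0211, -0.0772, -0.08, 0, 0, 0, 0], [0.0264, -0.0965, -0.08, 0, 0, 0, 0], [0.0295, -0.108, -0.08, 0, 0, 0, 0], [0.0348, -0.1274, -0.08, 0, 0, 0, 0], [0.04, -0.1466, -0.08, 0, 0, 0, 0], [0.0453, -0.1659, -0.08, 0, 0, 0, 0], [0.0506, -0.1852, -0.08, 0, 0, 0, 0], [0.0559, -0.2045, -0.08, 0, 0, 0, 0], [0.0611, -0.2238, -0.08, 0, 0, 0, 0], [0.0664, -0.2431, -0.08, 0, 0, 0, 0]],
])

```text
t: 2.8
eef_pos: [0.5308, 0.0385, 0.0387]
eef_rot: [1.906, 2.497, 0.0]
wrist_force: [-0.8, 1.9, 2.0]
gripper_width: -0.0002
```

```bash
python3 - <<'E'
from h import *
s=read_state();print(s['t'],s['eef_pos'],s['wrist_force'])
p=s['eef_pos'][:2]-np.array([.5835,-.1562]);print(p@[.2635,-.9647],p@[.9647,.2635])
for n,(x0,x1,y0,y1) in {'scene':(150,400,160,310)}.items():
    b=snap(n,n+'2')['img'][y0:y1,x0:x1][:,:,::-1]
    cv2.imwrite(f'pics/{n}2c.png',cv2.resize(b,None,fx=3,fy=3,interpolation=cv2.INTER_CUBIC))
E
```

```text
2.8 [0.53082293 0.03846542 0.0387008 ] [-0.80758591  1.94208322  2.03577332]
-0.20167413632760858 0.0004767656681138475
```

View pics/scene2c.png

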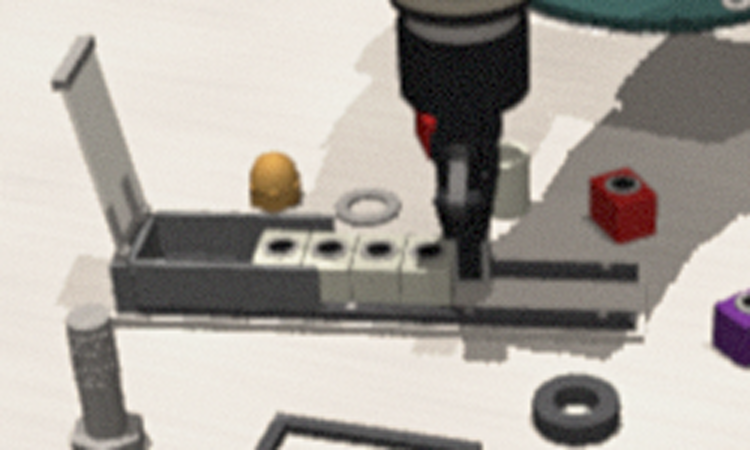

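>>> step_arm([
  [[0.0053, -0.0193, 0, 0, 0, 0, 0], [0.0105, -0.0386, 0, 0, 0, 0, 0], [0.0158, -0.0579, 0, 0, 0, 0, 0], [0.0211, -0.0772, 0, 0, 0, 0, 0], [0.0264, -0.0965, 0, 0, 0, 0, 0], [0.0316, -0.1158, 0, 0, 0, 0, 0], [0.0369, -0.135, 0, 0, 0, 0, 0], [0.0422, -0.1544, 0, 0, 0, 0, 0], [0.0474, -0.1736, 0, 0, 0, 0, 0], [0.0527, -0.193, 0, 0, 0, 0, 0], [0.0569, -0.2084, 0, 0, 0, 0, 0], [0.06, -0.22, 0, 0, 0, 0, 0]],
])

```text
t: 4.35
eef_pos: [0.5461, -0.0173, 0.0387]
eef_rot: [1.906, 2.497, -0.0]
wrist_force: [-1.3, 0.3, -0.6]
gripper_width: -0.0
```

```bash
python3 - <<'E'
from h import *
s=read_state();print(s['t'],s['eef_pos'],s['wrist_force'])
p=s['eef_pos'][:2]-np.array([.5835,-.1562]);print(p@[.2635,-.9647],p@[.9647,.2635])
E
```

```text
4.35 [ 0.5461192  -0.01730059  0.03869435] [-1.27321008  0.26435305 -0.60441793]
-0.143846097056638 0.0005387387599263232
```

Now slower to the stop, about 13 mm more; 1 to 1.5 mm per row.

>>> step_arm([
  [[0.0021, -0.0077, 0, 0, 0, 0, 0], [0.0042, -0.0154, 0, 0, 0, 0, 0], [0.0058, -0.0212, 0, 0, 0, 0, 0], [0.0074, -0.027, 0, 0, 0, 0, 0], [0.009, -0.0328, 0, 0, 0, 0, 0], [0.0105, -0.0386, 0, 0, 0, 0, 0], [0.0116, -0.0424, 0, 0, 0, 0, 0]],
])

```text
t: 5.22
eef_pos: [0.549, -0.028, 0.0387]
eef_rot: [1.906, 2.497, -0.0]
wrist_force: [-0.7, 0.6, -1.4]
gripper_width: 0.0001
```

```bash
python3 - <<'E'
from h import *
s=read_state();print(s['t'],s['eef_pos'],s['wrist_force'])
p=s['eef_pos'][:2]-np.array([.5835,-.1562]);print(p@[.2635,-.9647],p@[.9647,.2635])
for n,(x0,x1,y0,y1) in {'scene':(150,400,160,310)}.items():
    b=snap(n,n+'3')['img'][y0:y1,x0:x1][:,:,::-1]
    cv2.imwrite(f'pics/{n}3c.png',cv2.resize(b,None,fx=3,fy=3,interpolation=cv2.INTER_CUBIC))
E
```

```text
5.225 [ 0.54898583 -0.02798017  0.03866538] [-0.6844222   0.55416686 -1.3757451 ]
-0.13278814852347667 0.0004901066323599064
```

View pics/scene3c.png

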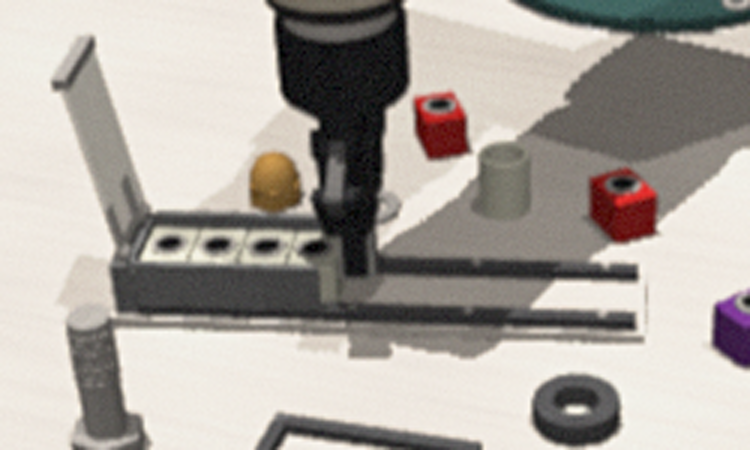

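>>> step_arm([
  [[0.0011, -0.0039, 0, 0, 0, 0, 0], [0.0021, -0.0077, 0, 0, 0, 0, 0], [0.0032, -0.0116, 0, 0, 0, 0, 0], [0.0042, -0.0154, 0, 0, 0, 0, 0]],
])

```text
t: 5.78
eef_pos: [0.5491, -0.0287, 0.0387]
eef_rot: [-1.901, -2.495, -0.008]
wrist_force: [-4.9, 31.2, 10.6]
gripper_width: -0.0001
```

>>> step_arm([
  [[0, 0, 0, 0, 0, 0, 0], [-0.0053, 0.0193, 0, 0, 0, 0, 0], [-0.0211, 0.0772, 0, 0, 0, 0, 0], [-0.0316, 0.1158, 0.2, 0, 0, 0, 0], [-0.0316, 0.1158, 0.4, 0, 0, 0, 0], [-0.0316, 0.1158, 0.6, 0, 0, 0, 0], [-0.0316, 0.1158, 0.84, 0, 0, 0, 0], [-0.0316, 0.1158, 0.84, 0, 0, 0, 0]],
])

```text
t: 6.78
eef_pos: [0.5425, 0.0007, 0.2528]
eef_rot: [1.903, 2.498, 0.013]
wrist_force: [0.9, -0.5, -0.4]
gripper_width: 0.0003
```

```bash
python3 - <<'E'
from h import *
s=read_state();print(s['t'],s['eef_pos'],s['eef_rot'],s['wrist_force'])
for n,(x0,x1,y0,y1) in {'scene':(150,350,160,280),'side':(300,480,230,365)}.items():
    b=snap(n,n+'4')['img'][y0:y1,x0:x1][:,:,::-1]
    cv2.imwrite(f'pics/{n}4c.png',cv2.resize(b,None,fx=4,fy=4,interpolation=cv2.INTER_CUBIC))
f=snap('wrist','wrist4')
E
```

```text
6.775 [0.54250651 0.00073049 0.25276216] [1.90265941 2.49819003 0.01282411] [ 0.89955594 -0.51880204 -0.39042797]
```

View pics/scene4c.png

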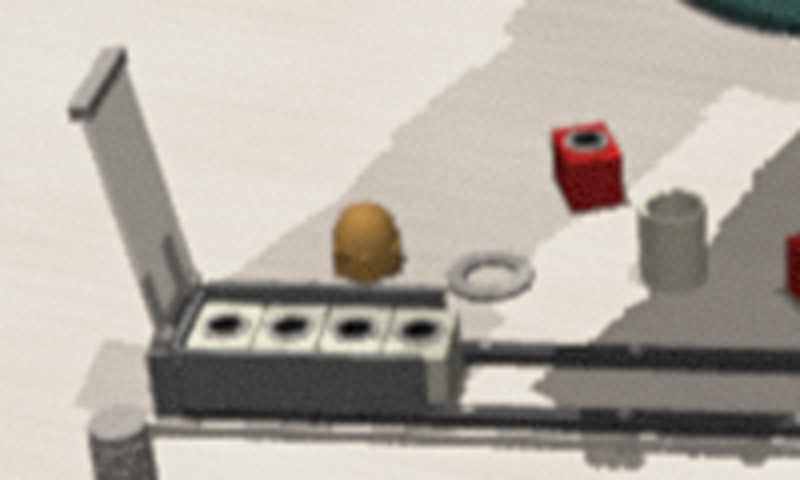

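View pics/side4c.png

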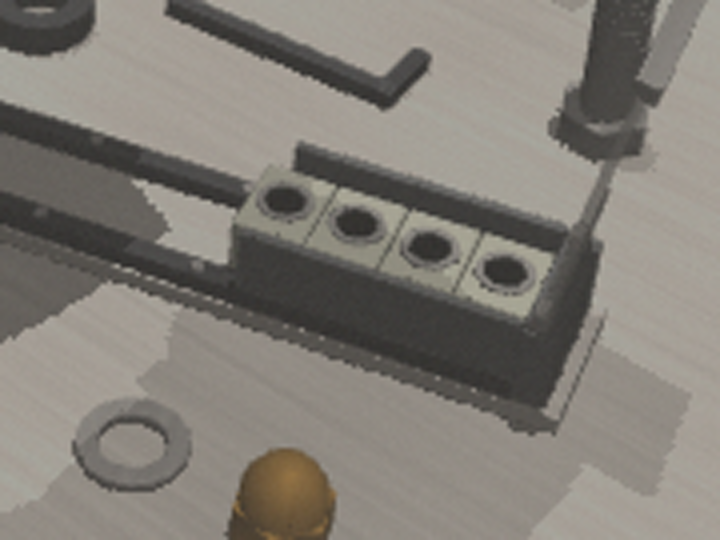

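View pics/wrist4.png

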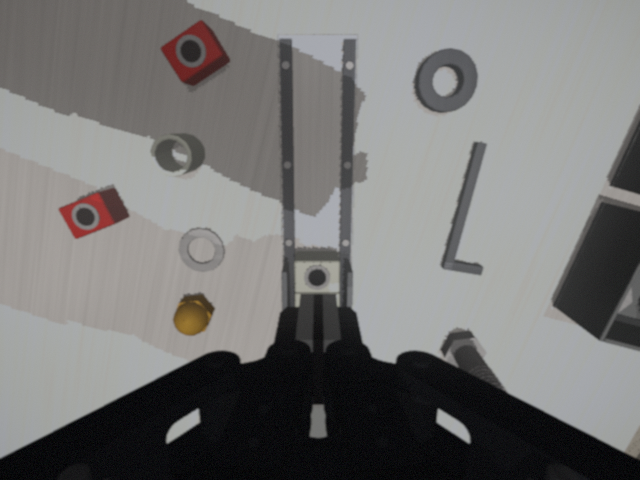

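```bash
python3 - <<'E'
from h import *
a=ld('scene4');b=ld('side4')
def P(f): 
    return np.diag([1,1,1])@np.array([[f['fx'],0,f['cx']],[0,f['fy'],f['cy']],[0,0,1]])@np.c_[np.array(f['R']),np.array(f['t'])]
for ua,ub in [((174.5,180),(468,240)),((172,184),(475,230)),((168,187),(475,229)),((179,173),(463,252))]:
    X=cv2.triangulatePoints(P(a),P(b),np.array(ua,float),np.array(ub,float)).ravel();X=X[:3]/X[3]
    p=X[:2]-[.5835,-.1562];print(X,p@[.2635,-.9647],p@[.9647,.2635],proj(a,X),proj(b,X))
o=np.array([.5835,-.1562]);u=np.array([.2635,-.9647])
for th in(1.65,1.75,1.85):
    xx=.006-.119*np.cos(th);z=.05+.119*np.sin(th);X=[*(o+u*xx),z];print(th,xx,z,proj(a,X),proj(b,X))
f=ld('wrist0')
im=f['img']
p=ray(f,570,352,.09);print('bolt top',p,(p[:2]-o)@u,(p[:2]-o)@[.9647,.2635])
b=b['img'][200:300,400:500][:,:,::-1];cv2.imwrite('pics/fl.png',cv2.resize(b,None,fx=5,fy=5))
E
```

```text
[ 0.58874851 -0.18085271  0.16506493] 0.02516544958658367 -0.001432747439612809 (np.float64(174.14512169344957), np.float64(179.9838810405558)) (np.float64(467.40670448445553), np.float64(240.01305849223078))
[ 0.60888923 -0.17592311  0.16821219] 0.025716944663854213 0.019295948251901694 (np.float64(170.12507174497654), np.float64(183.88777736080277)) (np.float64(471.98486233341146), np.float64(230.09269074355677))
[ 0.61648361 -0.17622032  0.166049  ] 0.028004780850448833 0.026543937241356598 (np.float64(167.77148361287794), np.float64(186.98532587492704)) (np.float64(474.63566943747435), np.float64(229.01447671665863))
[ 0.56170878 -0.18848655  0.16455767] 0.025404850293571125 -0.02952949426342226 (np.float64(178.52073713362924), np.float64(172.984475391828)) (np.float64(462.15806274157256), np.float64(252.00807064061703))
1.65 0.01541538576800133 0.16862693838601633 (np.float64(179.1303455474015), np.float64(178.60466061723355)) (np.float64(460.97770795951647), np.float64(235.3638607590507))
1.75 0.027211280622289558 0.16709432767799848 (np.float64(172.5788084278382), np.float64(179.28946690387426)) (np.float64(469.44076581474326), np.float64(238.65943160471596))
1.85 0.038795239372117034 0.16439174915406068 (np.float64(166.27470754657296), np.float64(180.57993240010143)) (np.float64(477.660880684519), np.float64(242.62959098906026))
bolt top [ 0.72332645 -0.10133429  0.09      ] -0.01608467760783611 0.14934768931892425
```

View pics/fl.png

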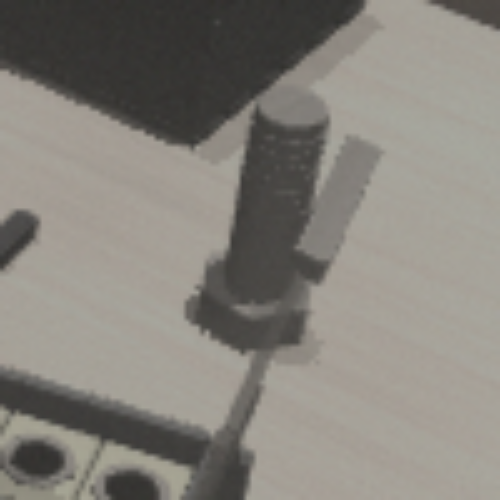

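>>> step_arm([
  [[0.05, -0.19, 0, 0, 0, 0, 0], [0.1, -0.38, 0, 0, 0, 0, 0], [0.15, -0.57, 0, 0, 0, 0, 0], [0.2, -0.76, 0, 0, 0, 0, 0], [0.243, -0.916, 0, 0, 0, 0, 0], [0.243, -0.916, 0, 0, 0, 0, 0], [0.243, -0.916, -0.15, 0, 0, 0, 0], [0.243, -0.916, -0.3, 0, 0, 0, 0], [0.243, -0.916, -0.38, 0, 0, 0, 0], [0.243, -0.916, -0.38, 0, 0, 0, 0]],
])

```text
t: 8.18
eef_pos: [0.6002, -0.2267, 0.151]
eef_rot: [-1.897, -2.492, -0.006]
wrist_force: [-0.4, 0.1, -0.1]
gripper_width: -0.0004
```

```bash
python3 - <<'E'
from h import *
s=read_state();print(s['t'],s['eef_pos'],s['wrist_force'])
p=s['eef_pos'][:2]-np.array([.5835,-.1562]);print(p@[.2635,-.9647],p@[.9647,.2635])
for n,(x0,x1,y0,y1) in {'scene':(100,300,110,260),}.items():
    b=snap(n,n+'5')['img'][y0:y1,x0:x1][:,:,::-1]
    cv2.imwrite(f'pics/{n}5c.png',cv2.resize(b,None,fx=4,fy=4,interpolation=cv2.INTER_CUBIC))
E
```

```text
8.175 [ 0.60024557 -0.22668704  0.15099578] [-0.4466193   0.08859768 -0.147044  ]
0.07241130885119022 -0.0024188833245270196
```

View pics/scene5c.png

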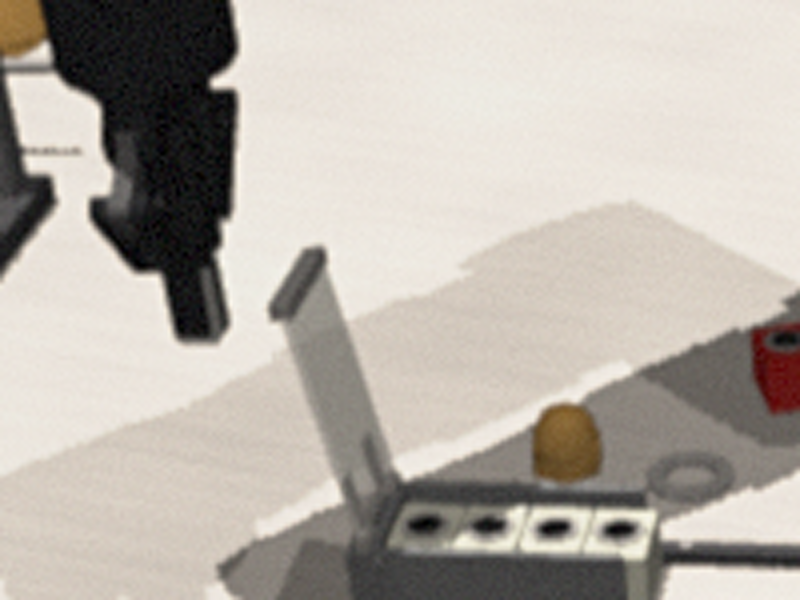

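>>> step_arm([
  [[-0.0095, 0.0347, 0, 0, 0, 0, 0], [-0.019, 0.0694, 0, 0, 0, 0, 0], [-0.0285, 0.1041, 0, 0, 0, 0, 0], [-0.038, 0.1388, 0, 0, 0, 0, 0], [-0.0475, 0.1735, 0, 0, 0, 0, 0], [-0.057, 0.2082, 0, 0, 0, 0, 0], [-0.0665, 0.2429, 0, 0, 0, 0, 0], [-0.076, 0.2776, 0, 0, 0, 0, 0], [-0.0855, 0.3123, 0, 0, 0, 0, 0], [-0.095, 0.347, 0, 0, 0, 0, 0], [-0.1045, 0.3817, 0, 0, 0, 0, 0], [-0.114, 0.4164, 0, 0, 0, 0, 0]],
])

```text
t: 9.72
eef_pos: [0.5722, -0.1225, 0.1524]
eef_rot: [-1.898, -2.494, -0.007]
wrist_force: [0.4, -0.2, 0.8]
gripper_width: 0.0003
```

```bash
python3 - <<'E'
from h import *
s=read_state();print(s['t'],s['eef_pos'],s['wrist_force'])
p=s['eef_pos'][:2]-np.array([.5835,-.1562]);print(p@[.2635,-.9647],p@[.9647,.2635])
for n,(x0,x1,y0,y1) in {'scene':(100,300,130,280),}.items():
    b=snap(n,n+'6')['img'][y0:y1,x0:x1][:,:,::-1]
    cv2.imwrite(f'pics/{n}6c.png',cv2.resize(b,None,fx=4,fy=4,interpolation=cv2.INTER_CUBIC))
E
```

```text
9.725 [ 0.57224973 -0.1224967   0.15242429] [ 0.4092995  -0.1713038   0.78550621]
-0.0354780155579703 -0.0019723140061375585
```

View pics/scene6c.png

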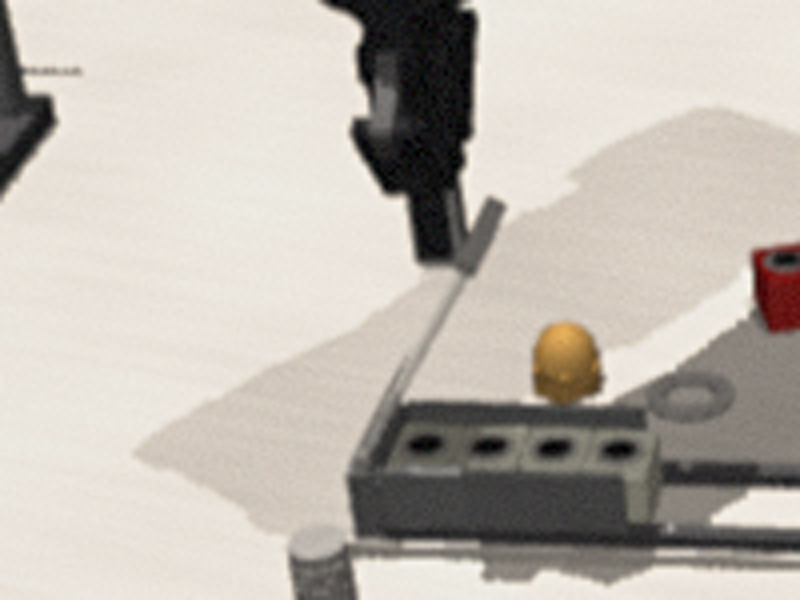

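>>> step_arm([
  [[-0.0095, 0.0347, 0, 0, 0, 0, 0], [-0.019, 0.0694, 0, 0, 0, 0, 0], [-0.0285, 0.1041, 0, 0, 0, 0, 0], [-0.0285, 0.1041, 0, 0, 0, 0, 0], [-0.0285, 0.1041, 0.2, 0, 0, 0, 0], [-0.0285, 0.1041, 0.4, 0, 0, 0, 0], [-0.0285, 0.1041, 0.5, 0, 0, 0, 0], [-0.0285, 0.1041, 0.5, 0, 0, 0, 0], [-0.0285, 0.1041, 0.5, 0, 0, 0, 0], [-0.0285, 0.1041, 0.5, 0, 0, 0, 0]],
])

```text
t: 11.02
eef_pos: [0.5645, -0.0956, 0.2764]
eef_rot: [-1.896, -2.493, -0.006]
wrist_force: [-0.2, -0.1, -0.4]
gripper_width: -0.0002
```

```bash
python3 - <<'E'
from h import *
s=read_state();print(s['t'],s['eef_pos'],s['wrist_force'])
for n,(x0,x1,y0,y1) in {'scene':(150,350,160,280),'side':(300,480,230,365)}.items():
    b=snap(n,n+'7')['img'][y0:y1,x0:x1][:,:,::-1]
    cv2.imwrite(f'pics/{n}7c.png',cv2.resize(b,None,fx=4,fy=4,interpolation=cv2.INTER_CUBIC))
E
```

```text
11.025 [ 0.56447632 -0.09555025  0.27642924] [-0.23751606 -0.13741103 -0.44205566]
```

View pics/scene7c.png

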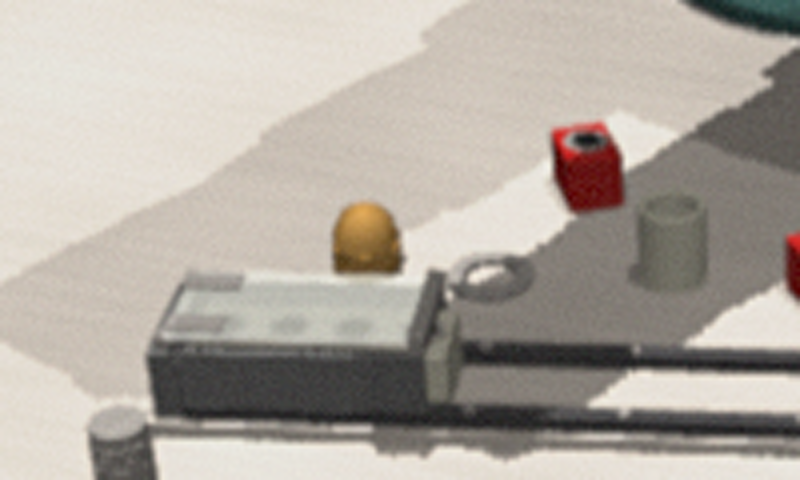

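View pics/side7c.png

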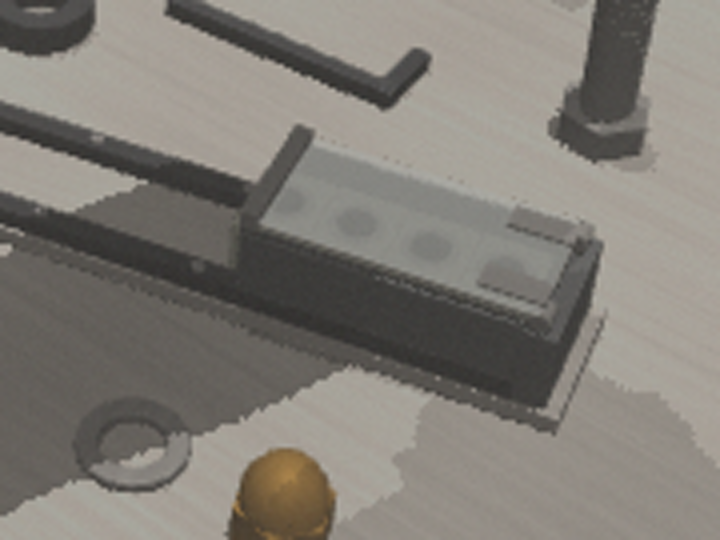

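>>> step_arm([
  [[0, 0, 0, 0, 0, 0, 0], [0, 0, 0, 0, 0, 0, 0], [0, 0, 0, 0, 0, 0, 0], [0, 0, 0, 0, 0, 0, 0], [0, 0, 0, 0, 0, 0, 0], [0, 0, 0, 0, 0, 0, 0]],
])

```text
t: 11.88
eef_pos: [0.5646, -0.0955, 0.2768]
eef_rot: [-1.897, -2.493, -0.006]
wrist_force: [0.4, 0.3, 0.5]
gripper_width: 0.0001
```

```bash
python3 - <<'E'
from h import *
o=np.array([.5835,-.1562]);u=np.array([.2635,-.9647]);w=np.array([.9647,.2635])
for n,(x0,x1,y0,y1) in {'scene':(150,350,160,280),'side':(300,480,230,365)}.items():
    f=snap(n,n+'8'); old=ld(n+'7')
    print(n,np.abs(f['img'][y0:y1,x0:x1].astype(int)-old['img'][y0:y1,x0:x1]).mean())
    b=cv2.resize(np.ascontiguousarray(f['img'][y0:y1,x0:x1][:,:,::-1]),None,fx=4,fy=4,interpolation=cv2.INTER_CUBIC)
    for th,col in((0,(0,0,255)),(.06,(255,0,0))):
      for y in(-.029,.029):
       for r,dz in((.119,.005),(.119,-.005),(.111,.005)):
        x=.006-(r*np.cos(th)+0*dz); z=.05+r*np.sin(th)+dz
        q=proj(f,[*(o+u*x+w*y),z]); cv2.circle(b,(int((q[0]-x0+.5)*4),int((q[1]-y0+.5)*4)),3,col,-1)
    cv2.imwrite(f'pics/{n}8c.png',b)
E
```

```text
scene 2.3884305555555554
side 1.235349794238683
```

View pics/scene8c.png

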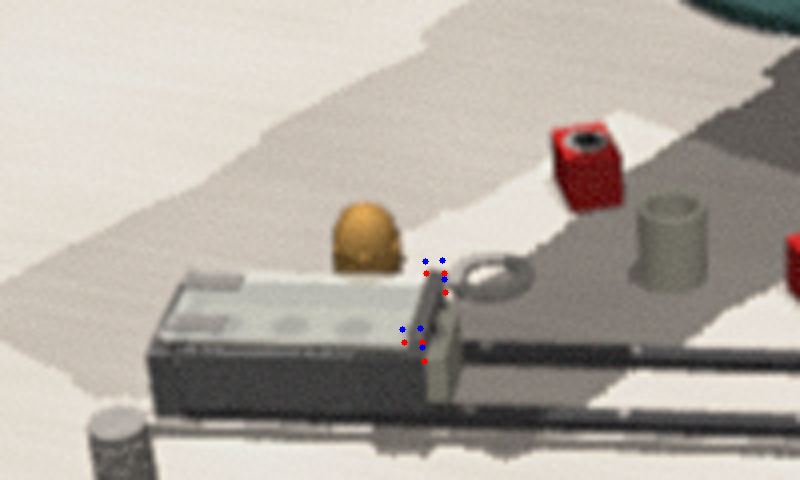

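View pics/side8c.png

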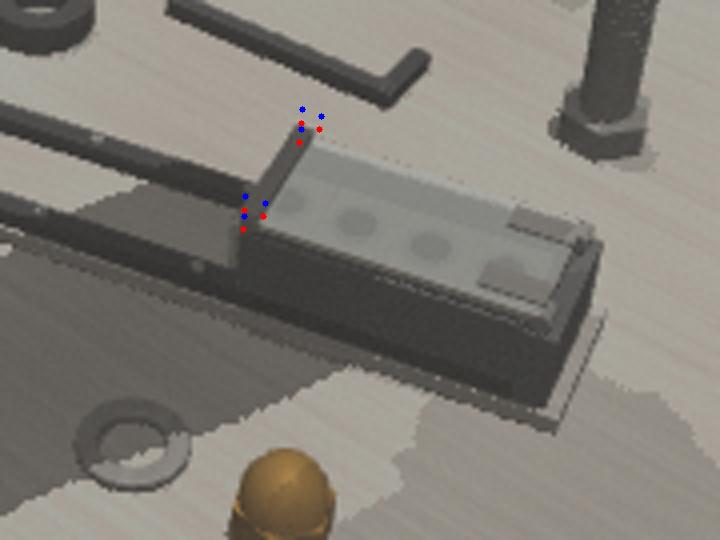

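The strip corners fit the predicted shut positions (angle 0). In the scene view the strip lies at crop (405–447, 272–350), and in the side view at (245–312, 125–218). The row shows no gaps, and all six bystanders are where they started. The arm is clear of everything, so I'm handing in.

```bash
python3 -c "
from workcell import *
print(job_done())"
```

```text
the job is handed in; nothing more can be done
None
```

The spacers are against the end stop and the flap is shut over them. I handed the job in at about 12 s of the 51 s allowed.

- **Row:** I pushed the four spacers along the lane with the shut fingertips, about 104 mm. The contact force then rose to about 31 N, within 1–2 mm of where I expected the stop. After I backed off, the scene and side views showed four touching blocks against the stop with no visible gap.
- **Flap:** It stood at about 1.74 rad. I pushed it from behind to about 1 rad and followed it about 27 mm further before lifting off. In both outside views the edge strip matches the predicted shut (0 rad) position to about 1–2 pixels. A second pair of pictures about 0.9 s later showed no visible movement.
- **Other objects:** The path kept clear of them. The bolt, key, nut, washer and ring gauge (and the sleeve, in the scene view) looked unmoved, but I judged that by eye from the pictures and did not measure it.
- **Disagreement:** My rack origin may be off by about 1–2 mm. The fingers stopped about 1 mm short of the predicted position, which is within the 2 mm camera calibration. No check failed.

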